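# Slide a shackle plate out of its chute and seat it on the jig studs

## Task

The yellow-zinc shackle plate lies sunk in the blue chute, where its edges cannot be gripped. Press lightly on it with a fingertip (its face marks if pressed with much more than 20 N) and slide it out of the open end until that end overhangs enough to be pinched by its two long edges, but does not drop off; then lift it across and lower it over both studs of the red jig until it lies flat on the seat, let go and leave it at rest. Do not drop it and leave the other things on the bench where they are.

Things in the scene. Friction and masses are not known exactly. Their poses are not given: they have to be found in the camera images.
- plate: loose brass-yellow steel plate, 140 (its x) x 46 (y) x 4 mm thick, about 0.15 kg, same end for end; origin: centre of its underside. Two 17 mm through holes on its x axis at +35 and -35 mm. Starts flat on the chute's floor, x along the chute's x, 2 mm below the tops of the side walls. Pressing between its holes with 15 to 18 N drags it (it may slip some), 5 N seldom; 25 N marks it.
- chute: fixed blue steel block, 185 (x) x 80 (y) x 56 mm high; origin: centre of its underside, on the bench. Along its top a channel 50 mm wide, dark metal floor 50 mm above the bench, side walls 6 mm high and 15 mm wide; shut by a 15 mm wall at its +x end, open at its -x end, which faces roughly to the robot. Below the open end the face is upright, with free space before it.
- chute_lip (a point): middle of the channel floor's edge at the open end, 92.5 mm from the chute's origin along its -x, 50 mm above the bench; axes as the chute's. The plate overhangs by 70 mm minus its origin's x in this frame; it tips off if its origin passes the edge.
- jig: fixed red jig: base 130 (x) x 90 (y) x 12 mm, on it a pedestal 84 (x) x 34 (y) mm, its flat top (the seat) 50 mm above the bench. Two upright steel studs at x = +35 and -35 mm, 11 mm in diameter, 20 mm tall above the seat, the top 6 mm tapering to 5 mm. A seated plate overhangs the pedestal 28 mm at each end, 6 mm at each side. Origin: centre of the underside, on the bench.
- jig_seat (a point): centre of the jig's seat, 50 mm above the bench, midway between the studs; axes as the jig's. A seated plate's origin lies here, its x along the jig's x (either way round).
- nut_a: loose steel hexagon nut, 30 mm across, 13 mm high; leave alone
- nut_b: loose steel hexagon nut, 30 mm across, 13 mm high; leave alone
- bearing: loose steel bearing ring, 52 mm in diameter, 15 mm high; leave alone
- spanner: loose steel spanner lying at the back of the bench; leave alone
- driver: loose screwdriver with an orange handle lying at the back of the bench; leave alone
- spray: spray can, 64 mm in diameter, 190 mm tall, standing to the left; leave alone
- mug: blue mug, 80 mm in diameter, 90 mm high, standing to the right; leave alone
- roller_spot (a point): where a small sprung steel roller, in the chute's +y wall 118 mm from the lip, bears on the plate's long edge and holds it against the other wall (46 of the 50 mm). Its set pressure is unknown, 3 to 7 N, so it resists dragging by 1 to 3 N. It bears until the plate overhangs 22 to 27 mm, then lets go; before that it also hinders lifting. A brass barrel, 20 mm long, sticks out of the wall there.
Not all that is in view belongs to the job. What is meant by the plate is not white, and is the smaller of those in its own colour.

How it is judged:
By the outcome, as a careful person would: the job done as asked, in the order asked, and still so for the second after the job is handed in, with the robot touching nothing.
It also fails if it takes over 72 s, if anything falls off the work surface, if the arm or the gripper's body presses on something with over 40 N, if the wrist force passes 120 N, or if a joint passes its speed limit or range.

## Robot

A 6-joint arm with a two-finger parallel gripper is mounted at the origin on the work surface. World frame = base frame: x ahead of the robot, y to its left, z up, the work surface at z = 0. Lengths are in m, angles in degrees, forces in N, time in s.
With the tool pointing down it reaches from about 0.375 to 0.9 m from the base axis. Payload 3.1 kg.
Tool frame: the origin (TCP) lies at the very end of the fingers, on their centre line; the grasp point (between the pads) lies bot.hold_point_z behind it (bot.hold_point_z is the distance from the TCP to the grasp point, in m); z points along the fingers, y is the line along which they close (so a half turn about z gives the same grasp; the last joint's range is limited). The gripper opens to 87 mm and grips with 3 to 60 N. Pads are 19 mm wide; open, the fingers measure 117 mm over their backs; the gripper's body (75 mm by 190 mm) begins 51 mm behind the grasp point.
Start: joints at [-10.227, 30.224, 82.088, -0, 67.689, -10.227], TCP at [0.625, 0, 0.223] pointing down, gripper open.
Joint ranges: [-176.69, 176.69], [-43.24, 126.21], [12.49, 139.97], [-82, 262], [0, 151.66], [-163.58, 163.58]. Speed limits (degrees/s): [159.86, 159.86, 180, 180, 180, 180].

## Interface

Orientations are given as a 3x3 rotation matrix whose columns are the frame's x, y, z axes.
In Python, from rig import bot gives the robot as it stands.
- The arm moves only by the tool apply_moves, never from a script. Its argument "plan" is one flat list of numbers, 4 for each row, row after row: the shift along the world's x, y, z normalised to -1 to 1, where 1 is 0.05 m, then the turn about the world's z normalised to -1 to 1, where 1 is 10 degrees. A call has 1 to 12 rows; each row shifts and turns the commanded pose from where the row before left it; what a row does not reach is not made up. A row lasts 1/8 s, in which the tool goes at most 62.5 mm and 10.7 degrees, less where a joint would pass 70% of its speed; a pose out of reach is approached as far as the arm can. A call with a number of a shift or a turn outside -1 to 1 is refused whole. A call with a gripper value outside its range is refused whole. "grip" is the closure, from -1 (fully open) to 1 (shut), so that 0 is half open, set as the call begins (left out, the last holds). The fingers move at their own pace and stop on an object; the grip force is fixed at half the most. Time passes only in rows, so rows that do not move let the fingers close. It gives the time, the measured TCP pose, the force, the opening and the grip force at its end, in the units of the state.
- bot.read_state(): the state, without advancing time (a new reading comes with each control period).
- bot.capture(name): name is "scene" or "side" or "wrist"; returns (picture, depth): 480x640x3 uint8, red, green, blue; 480x640 float32, m along the optical axis (not along the pixel's ray), 0 where there is no reading.
- bot.camera_info(name): a dict with "vertical_fov" (degrees; the focal length in pixels is half the picture's height over the tangent of half this angle, whatever the lens; pixels are square), "cx", "cy" (the principal point, pixels), "k1" (the pictures are not rectified: a ray, as slopes to the right and down, at radius r is drawn at 1 + k1 r^2 times it, then the intrinsics apply), "rvec" (rotation vector, rad) and "tvec" (3), from world to camera coordinates, as OpenCV has them; the wrist camera has in their place "mount" (4x4, takes a point from camera to tool coordinates, whose origin is the TCP and whose axes are the flange's). Camera axes: x right, y down, z forward; pixel columns grow to the right and rows downward; lengths in m; the calibration is good to about 2 mm. A picture is of the moment at which its call begins: read the wrist's pose just before it. camera_info takes no time and is no camera call.
- bot.hand_in(): hands the job in; it is judged then, once.
Trained networks look in the newest picture that a camera, given by its name, has taken for a name from the list of things; names that differ only in an ending like _2 or _b are one class to them, and where a whole thing is asked for, a point or a joint stands for the part that bears it (a point fixed in the world has none). Each returns a list of dicts, best first, with "p" (0 to 1); they miss things now and then, are a little off and sometimes report something else, mostly with a low value. They report only what shows in the picture. A call takes as long as a camera call. They do not tell look-alikes from the thing itself.
- bot.outline_of(camera, target): "mask" (480x640 bool, what is visible of it) and "xy" ([column, row] as shares, 0 to 1, of the picture: columns of its width, rows of its height, amid what is visible of it).
- bot.pinpoint(camera, target): "xy" ([column, row] as shares, 0 to 1, of the picture: columns of its width, rows of its height: a listed point, or the origin of a listed thing).
The state is a dict: "time_s": time; "joint_positions": joint angles; "qvel": joint speeds; "tau": joint torques, N m; "position": TCP position; "tcp_rot": TCP orientation; "force": force on the tool from outside, world axes, zero at the start; "moment": the same for the moment, N m; "opening": opening from 0.0 (shut) to 1.0 (fully open); "grasp_force": force on a finger pad.
Only numpy, scipy, OpenCV 4.12 (cv2) and the standard library are available. Lean on these libraries where they do the work, as an engineer would, in place of code of your own. Each camera call takes 0.05 s, during which the arm holds its last target. There are 200 camera calls.

## Working session

There is one attempt and no reset: what is moved stays moved. The work goes in short steps, Python scripts to look and compute and a tool call to move; the robot and the scene stay as the last step left them, time stands still between calls to the robot, and variables do not carry over. Pictures are saved under pics/ and viewed, at most 10 in all, crops included, and the job is handed in when it is done.

Besides the shell and the picture viewer there is one more tool, called after "Request:" as name(argument=value, ...), one argument or row to a line, values as JSON. apply_moves: Moves the arm, as the interface text tells. Its arguments: {"type":"object","properties":{"plan":{"type":"array","items":{"type":"number"}},"grip":{"type":"number"}},"required":["plan"]}

```bash
ls; mkdir -p pics; cat > h.py <<'E'
import numpy as np, cv2
from rig import bot
def cam(n, st=None):
    i=bot.camera_info(n); f=240/np.tan(np.radians(i["vertical_fov"])/2)
    K=np.array([[f,0,i["cx"]],[0,f,i["cy"]],[0,0,1.]]); D=np.array([i["k1"],0,0,0.])
    if "mount" in i:
        st=st or bot.read_state(); T=np.eye(4); T[:3,:3]=st["tcp_rot"]; T[:3,3]=st["position"]; T=T@np.array(i["mount"])
    else:
        R=cv2.Rodrigues(np.array(i["rvec"],float))[0]; T=np.eye(4); T[:3,:3]=R.T; T[:3,3]=-R.T@np.array(i["tvec"],float).ravel()
    return K,D,T
def onplane(c,uv,z):
    K,D,T=c; p=cv2.undistortPoints(np.array(uv,float).reshape(-1,1,2),K,D).reshape(-1,2)
    d=np.c_[p,np.ones(len(p))]@T[:3,:3].T; o=T[:3,3]
    return o+d*((z-o[2])/d[:,2])[:,None]
def proj(c,P):
    K,D,T=c; W=np.linalg.inv(T)
    return cv2.projectPoints(np.array(P,float).reshape(-1,1,3),cv2.Rodrigues(W[:3,:3])[0],W[:3,3],K,D)[0].reshape(-1,2)
def cloud(c,depth,mask):
    K,D,T=c; v,u=np.nonzero(mask&(depth>0)); p=cv2.undistortPoints(np.c_[u,v].astype(float).reshape(-1,1,2),K,D).reshape(-1,2)
    z=depth[v,u]; return np.c_[p*z[:,None],z]@T[:3,:3].T+T[:3,3]
def save(n,im): cv2.imwrite("pics/"+n,cv2.cvtColor(im,cv2.COLOR_RGB2BGR))
E
cat > a.py <<'E'
from h import *
S=np.array([640,480])
ims=[]
print(bot.read_state(), bot.hold_point_z)
for n in ["scene","wrist"]:
    st=bot.read_state(); im,d=bot.capture(n); c=cam(n,st); im=im.copy()
    print(n,c[2][:3,3].round(3))
    for t,z in [("plate",.054),("chute",0),("chute_lip",.05),("jig",0),("jig_seat",.05),("roller_spot",.053),("nut_a",0),("bearing",0)]:
        for r in bot.pinpoint(n,t)[:3]:
            uv=np.array(r["xy"])*S; print(t,round(r["p"],2),uv.round(),onplane(c,uv,z)[0].round(4))
            cv2.circle(im,tuple(int(x) for x in uv),3,(255,0,255),1); cv2.putText(im,t,tuple(int(x) for x in uv),0,.35,(255,255,255),1)
    save(n+"0.png",im)
E
python3 a.py
```

```text
pics
{'time_s': 0.0, 'joint_positions': array([-1.02289319e+01,  3.02797116e+01,  8.21564487e+01, -6.90817084e-04,
        6.76876603e+01, -1.02281563e+01]), 'qvel': array([-0.00856992, -0.04856497, -0.06797389, -0.02655543, -0.07476427,
        0.02035295]), 'tau': array([-5.45745443e-04, -4.40045428e+01, -1.76593530e+01,  6.32597599e-02,
        5.83207863e-02, -1.53719384e-04]), 'position': array([6.24272941e-01, 1.39361255e-04, 2.21563281e-01]), 'tcp_rot': array([[ 9.34379021e-06,  9.99997734e-01, -2.12870668e-03],
       [ 9.99999930e-01, -8.55024807e-06,  3.72790144e-04],
       [ 3.72771098e-04, -2.12871002e-03, -9.99997665e-01]]), 'force': array([ 0.21708725,  0.2434561 , -0.52905167]), 'moment': array([-0.00039553,  0.04076641,  0.00824112]), 'grasp_force': 0.0, 'opening': 0.997373207927727} 0.0187
scene [ 1.04  -0.644  1.267]
plate 0.91 [270. 214.] [0.4728 0.0005 0.054 ]
plate 0.76 [179. 332.] [ 0.4907 -0.3629  0.054 ]
plate 0.63 [266. 296.] [ 0.5966 -0.186   0.054 ]
chute 0.57 [268. 308.] [ 0.6015 -0.188   0.    ]
chute_lip 0.62 [241. 277.] [ 0.5199 -0.1763  0.05  ]
jig 0.
[... 197 characters left out ...]
72 [349. 282.] [ 0.7202 -0.0246  0.    ]
nut_a 0.65 [346. 262.] [0.6859 0.0166 0.    ]
bearing 0.89 [385. 279.] [0.7866 0.0283 0.    ]
bearing 0.29 [426. 132.] [0.6488 0.5007 0.    ]
wrist [0.624 0.074 0.384]
plate 0.7 [148. 177.] [0.475  0.0357 0.054 ]
plate 0.68 [290. 394.] [ 0.5943 -0.1863  0.054 ]
chute 0.89 [305. 364.] [ 0.6077 -0.188   0.    ]
chute_lip 0.6 [216. 381.] [ 0.5174 -0.1746  0.05  ]
jig 0.42 [332. 380.] [ 0.6391 -0.2099  0.    ]
jig_seat 0.51 [307. 363.] [ 0.6113 -0.1518  0.05  ]
roller_spot 0.84 [336. 383.] [ 0.6413 -0.1737  0.053 ]
nut_a 0.72 [380. 184.] [0.6852 0.0213 0.    ]
nut_a 0.59 [409. 226.] [ 0.7172 -0.0217  0.    ]
bearing 0.58 [478. 180.] [0.7851 0.026  0.    ]
```

View pics/scene0.png

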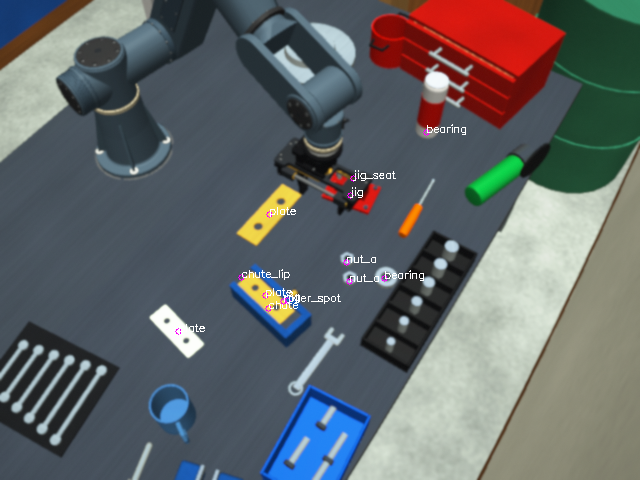

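View pics/wrist0.png

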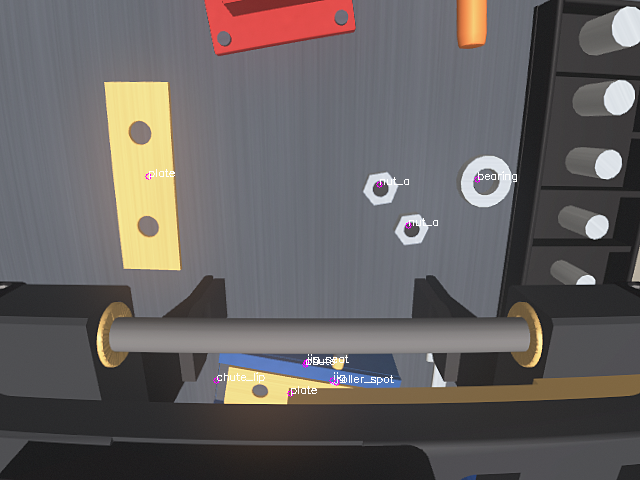

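The scene picture shows three candidates. The plate sits in the blue chute near (266,296). The larger yellow plate at (270,214) and the white one at (179,332) are decoys. The red jig is near (352,190), partly hidden by the gripper. I'll move to view the chute.

Request:
apply_moves(
  plan=[-0.34,-0.33,0,-0.98,-0.34,-0.33,0,-0.98,-0.34,-0.33,0,-0.98,-0.34,-0.33,0,-0.98,-0.34,-0.33,0,-0.98,-0.34,-0.33,0,-0.98,-0.34,-0.33,0,-0.98,-0.34,-0.33,0,-0.98,-0.34,-0.33,0,-0.98,-0.34,-0.33,0,-0.98,0,0,0,0,0,0,0,0],
  grip=1,
)

```text
time_s: 2.4
position: [0.4555, -0.1649, 0.2227]
tcp_rot: [[0.99, -0.138, 0.001], [-0.138, -0.99, -0.0], [0.001, -0.0, -1.0]]
force: [0.6, 0.1, 0.6]
opening: 0.006
grasp_force: 0.0
```

```bash
cat > b.py <<'E'
from h import *
import sys
S=np.array([640,480]); name=sys.argv[1]; tg=sys.argv[2].split(",")
Z=dict(plate=.054,chute=0,chute_lip=.05,jig=0,jig_seat=.05,roller_spot=.053)
st=bot.read_state(); im,d=bot.capture("wrist"); c=cam("wrist",st); np.savez("last.npz",im=im,d=d,T=c[2]); im=im.copy()
print(st["time_s"],st["position"].round(4),st["joint_positions"].round(1),st["force"].round(1)); print(st["tcp_rot"].round(3))
for t in tg:
    for r in bot.pinpoint("wrist",t)[:2]:
        uv=np.array(r["xy"])*S; print(t,round(r["p"],2),uv.round(),onplane(c,uv,Z[t])[0].round(4))
    if t in("plate","jig","chute"):
        for r in bot.outline_of("wrist",t)[:2]:
            P=cloud(c,d,r["mask"]); zt=.05 if t=="chute" else .054
            Q=P[P[:,2]>.045]; print(" outline",round(r["p"],2),"z pct",np.percentile(P[:,2],[5,50,95]).round(4),"n",r["mask"].sum())
            v,u=np.nonzero(r["mask"]); ww=onplane(c,np.c_[u,v],Z[t] if t=="plate" else .056)[:,:2]
            rc=cv2.minAreaRect(ww.astype(np.float32)*1000); print(" rect",np.round(rc[0],1),np.round(rc[1],1),round(rc[2],2))
            cs,_=cv2.findContours(r["mask"].astype(np.uint8),0,2); cv2.drawContours(im,cs,-1,(255,0,255),1)
save(name,im)
E
python3 b.py w1.png plate,chute,chute_lip,roller_spot
```

```text
2.4 [ 0.4555 -0.1649  0.2227] [-33.2  19.4 101.8   0.   58.7  64.7] [0.6 0.1 0.6]
[[ 0.99  -0.138  0.001]
 [-0.138 -0.99  -0.   ]
 [ 0.001 -0.    -1.   ]]
plate 0.93 [142. 240.] [ 0.4562 -0.0025  0.054 ]
plate 0.88 [324.  41.] [ 0.5974 -0.1897  0.054 ]
 outline 0.79 z pct [0.0517 0.0531 0.0544] n 7121
 rect [ 577.8 -187.3] [ 47.1 102.6] 78.87
 outline 0.74 z pct [0.0008 0.0029 0.0043] n 6104
 rect [ 469.2 -329.2] [ 43.1 122. ] 79.31
chute_lip 0.61 [317. 143.] [ 0.5189 -0.1727  0.05  ]
```

View pics/w1.png

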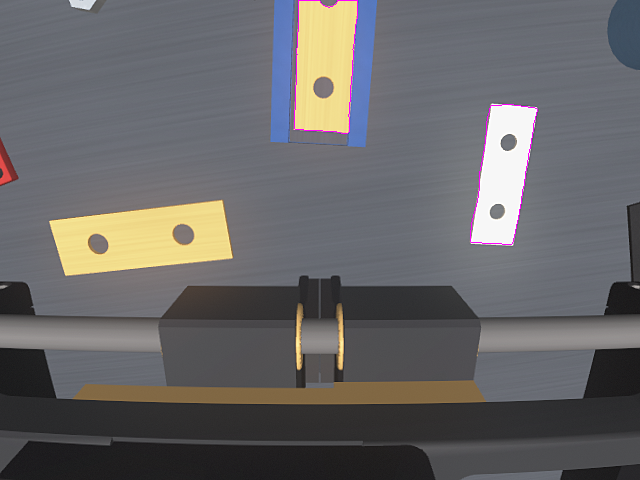

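The plate lies in the chute with its near edge at rows 129–132 and its near hole at (323,87). The lip edge runs from about (272,142) to (366,147). I'll compute the pose from these.

```bash
python3 - <<'E'
from h import *
z=np.load("last.npz"); K,D,_=cam("wrist"); c=(K,D,z["T"])
a=onplane(c,[(295,129.5),(349,132.5),(323,87)],.054); b=onplane(c,[(289,142.5),(349,146)],.05); w=onplane(c,[(271.5,142),(366,147),(276,2),(376.5,2)],.056)
print(a.round(4),b.round(4),w.round(4),sep="\n")
for p,q in [(a[0],a[1]),(b[0],b[1]),(w[0],w[1])]: print(np.linalg.norm(p-q), np.degrees(np.arctan2(*(p-q)[:2]))*-1)
for p,q in [(w[0],w[2]),(w[1],w[3])]: print(np.degrees(np.arctan2((q-p)[1],(q-p)[0])))
print("focal",K)
# mask sides
im=z["im"].astype(int); m=((im[:,:,0]-im[:,:,2])>60)&(im[:,:,0]>150); m[:, :280]=0; m[:,400:]=0; m[140:]=0
L=[];R=[]
for v in range(10,122,4):
    u=np.nonzero(m[v])[0]; L.append((u.min()-.5,v)); R.append((u.max()+.5,v))
for E in (L,R):
    P=onplane(c,E,.054); s=np.polyfit(P[:,0],P[:,1],1); print(np.degrees(np.arctan(s[0])), np.polyval(s,.55))
E
```

```text
[[ 0.5323 -0.1562  0.054 ]
 [ 0.5236 -0.2007  0.054 ]
 [ 0.5625 -0.184   0.054 ]]
[[ 0.5224 -0.1493  0.05  ]
 [ 0.5124 -0.1996  0.05  ]]
[[ 0.525  -0.1353  0.056 ]
 [ 0.51   -0.2133  0.056 ]
 [ 0.6305 -0.1564  0.056 ]
 [ 0.6198 -0.234   0.056 ]]
0.04528144924626771 -11.027460772741561
0.05134163787872083 -11.21922202984113
0.0794461332783677 -10.917333562974864
-11.329185091600301
-10.66966869074581
focal [[381.57845116   0.         319.21033319]
 [  0.         381.57845116 237.91698594]
 [  0.           0.           1.        ]]
-11.079989657368564 -0.15810958784586976
-11.32307690164312 -0.20479705663264677
```

Request:
apply_moves(
  plan=[0.51,-0.097,-0.3,-0.052,0.51,-0.097,-0.3,-0.052,0.51,-0.097,-0.3,-0.052,0.51,-0.097,-0.3,-0.052,0.51,-0.097,-0.3,-0.052,0.51,-0.097,-0.3,-0.052,0,0,-0.3,0,0,0,-0.3,0,0,0,-0.3,0,0,0,-0.3,0,0,0,0,0,0,0,0,0],
)

```text
time_s: 4.25
position: [0.6082, -0.1943, 0.0729]
tcp_rot: [[0.981, -0.193, 0.001], [-0.193, -0.981, -0.0], [0.001, 0.0, -1.0]]
force: [-0.0, -0.7, -0.1]
opening: 0.007
grasp_force: 0.0
```

Request:
apply_moves(
  plan=[0,0,-0.1,0,0,0,-0.08,0,0,0,-0.06,0,0,0,-0.04,0,0,0,-0.02,0,0,0,-0.02,0,0,0,0,0,0,0,0,0],
)

```text
time_s: 5.25
position: [0.608, -0.1941, 0.0566]
tcp_rot: [[0.981, -0.193, 0.0], [-0.193, -0.981, -0.0], [0.0, 0.0, -1.0]]
force: [-0.0, -0.4, -0.1]
opening: 0.006
grasp_force: 0.0
```

Request:
apply_moves(
  plan=[0,0,-0.02,0,0,0,-0.01,0,0,0,-0.01,0,0,0,-0.01,0,0,0,0,0],
)

```text
time_s: 5.88
position: [0.608, -0.1941, 0.0545]
tcp_rot: [[0.981, -0.193, 0.0], [-0.193, -0.981, -0.0], [0.0, 0.0, -1.0]]
force: [-1.0, 0.3, 4.4]
opening: 0.005
grasp_force: 1.9
```

Request:
apply_moves(
  plan=[0,0,-0.005,0,0,0,0,0,0,0,0,0],
)

```text
time_s: 6.25
position: [0.608, -0.1941, 0.0545]
tcp_rot: [[0.981, -0.193, 0.0], [-0.193, -0.981, -0.0], [0.0, 0.0, -1.0]]
force: [-1.4, 0.1, 6.5]
opening: 0.004
grasp_force: 2.8
```

Request:
apply_moves(
  plan=[0,0,-0.008,0,0,0,-0.007,0,0,0,0,0,0,0,0,0],
)

```text
time_s: 6.75
position: [0.608, -0.194, 0.0544]
tcp_rot: [[0.981, -0.193, 0.0], [-0.193, -0.981, -0.0], [0.0, 0.0, -1.0]]
force: [-2.2, 1.4, 9.6]
opening: 0.005
grasp_force: 4.7
```

Request:
apply_moves(
  plan=[0,0,-0.008,0,0,0,-0.008,0,0,0,-0.008,0,0,0,0,0,0,0,0,0],
)

```text
time_s: 7.38
position: [0.6081, -0.1941, 0.0544]
tcp_rot: [[0.981, -0.193, 0.001], [-0.193, -0.981, -0.0], [0.001, 0.0, -1.0]]
force: [-3.7, 2.0, 16.2]
opening: 0.006
grasp_force: 7.6
```

Request:
apply_moves(
  plan=[-0.039,0.0076,0,0,-0.039,0.0076,0,0,-0.039,0.0076,0,0,-0.039,0.0076,0,0],
)

```text
time_s: 7.88
position: [0.6044, -0.1943, 0.0544]
tcp_rot: [[0.981, -0.193, 0.01], [-0.193, -0.981, -0.004], [0.011, 0.002, -1.0]]
force: [2.9, 0.1, 8.0]
opening: 0.005
grasp_force: 4.3
```

Request:
apply_moves(
  plan=[0,0,-0.01,0,0,0,-0.01,0,0,0,0,0],
)

```text
time_s: 8.25
position: [0.6042, -0.1943, 0.0544]
tcp_rot: [[0.981, -0.193, 0.009], [-0.193, -0.981, -0.004], [0.01, 0.002, -1.0]]
force: [0.8, 0.7, 14.6]
opening: 0.008
grasp_force: 7.1
```

Request:
apply_moves(
  plan=[-0.039,0.0076,0,0,-0.039,0.0076,0,0,-0.039,0.0076,-0.004,0,-0.039,0.0076,-0.004,0],
)

```text
time_s: 8.75
position: [0.5986, -0.1932, 0.0544]
tcp_rot: [[0.981, -0.194, 0.014], [-0.194, -0.981, -0.006], [0.015, 0.003, -1.0]]
force: [4.4, 1.9, 13.8]
opening: 0.008
grasp_force: 7.0
```

```bash
cat > c.py <<'E'
from h import *
import sys
# find plate yellow end in scene/side views via outline; predicted by lip frame
e=np.array([.9816,-.1908]); lip=np.array([.5174,-.1744])
st=bot.read_state(); print(st["time_s"],st["position"].round(4),st["force"].round(1))
for n in ["scene","side"]:
    im,d=bot.capture(n); c=cam(n); save(n+sys.argv[1]+".png",im)
    for r in bot.outline_of(n,"plate"):
        v,u=np.nonzero(r["mask"]); P=onplane(c,np.c_[u,v],.054)[:,:2]; x=(P-lip)@e; y=(P-lip)@np.array([.1908,.9816])
        if abs(np.median(y))<.02: print(n,round(r["p"],2),"x range",np.percentile(x,[.5,99.5]).round(4),"y",np.percentile(y,[1,99]).round(4))
E
python3 c.py 2
```

```text
8.75 [ 0.5986 -0.1932  0.0544] [ 4.4  1.9 13.8]
scene 0.84 x range [0.0256 0.1465] y [-0.0217  0.0246]
side 0.66 x range [0.0043 0.1441] y [-0.0191  0.0229]
```

Request:
apply_moves(
  plan=[-0.05,0.0097,-0.004,0,-0.05,0.0097,-0.002,0,-0.05,0.0097,-0.002,0,-0.05,0.0097,0,0,-0.05,0.0097,0,0],
)

```text
time_s: 9.57
position: [0.5868, -0.1909, 0.0544]
tcp_rot: [[0.981, -0.194, 0.016], [-0.194, -0.981, -0.006], [0.017, 0.003, -1.0]]
force: [5.3, 1.2, 15.5]
opening: 0.007
grasp_force: 7.6
```

```bash
python3 c.py 3
```

```text
9.575 [ 0.5868 -0.1909  0.0544] [ 5.3  1.2 15.5]
scene 0.76 x range [0.0089 0.1362] y [-0.0203  0.0256]
```

Request:
apply_moves(
  plan=[-0.05,0.0097,0,0,-0.05,0.0097,0,0,-0.05,0.0097,0,0,-0.05,0.0097,0,0,-0.05,0.0097,0,0,-0.05,0.0097,0,0],
)

```text
time_s: 10.52
position: [0.5715, -0.188, 0.0544]
tcp_rot: [[0.981, -0.194, 0.015], [-0.194, -0.981, -0.006], [0.016, 0.003, -1.0]]
force: [3.4, 1.8, 18.3]
opening: 0.002
grasp_force: 9.0
```

```bash
python3 c.py 4
```

```text
10.525 [ 0.5715 -0.188   0.0544] [ 3.4  1.8 18.3]
scene 0.97 x range [-0.0079  0.1216] y [-0.0218  0.0245]
side 0.95 x range [-0.0244  0.1159] y [-0.0262  0.0261]
```

Request:
apply_moves(
  plan=[-0.05,0.0097,0.006,0,-0.05,0.0097,0.004,0,-0.05,0.0097,0.002,0,-0.05,0.0097,0.002,0,-0.05,0.0097,0.002,0,-0.05,0.0097,0.002,0],
)

```text
time_s: 11.48
position: [0.555, -0.1847, 0.0544]
tcp_rot: [[0.981, -0.194, 0.012], [-0.194, -0.981, -0.005], [0.012, 0.003, -1.0]]
force: [2.6, 0.4, 14.2]
opening: 0.006
grasp_force: 7.3
```

```bash
python3 c.py 5
```

```text
11.475 [ 0.555  -0.1847  0.0544] [ 2.6  0.4 14.2]
scene 0.72 x range [-0.0269  0.1025] y [-0.0232  0.0251]
side 0.74 x range [-0.0376  0.0984] y [-0.0239  0.0217]
```

Request:
apply_moves(
  plan=[-0.05,0.0097,-0.004,0,-0.05,0.0097,0,0,-0.05,0.0097,0,0,-0.05,0.0097,0,0,0,0,0,0],
)

```text
time_s: 12.3
position: [0.5449, -0.1828, 0.0544]
tcp_rot: [[0.981, -0.194, 0.012], [-0.194, -0.981, -0.005], [0.012, 0.003, -1.0]]
force: [3.5, 1.3, 16.8]
opening: 0.004
grasp_force: 8.5
```

```bash
python3 c.py 6
```

```text
12.3 [ 0.5449 -0.1828  0.0544] [ 3.5  1.3 16.8]
scene 0.97 x range [-0.0402  0.0927] y [-0.0221  0.0256]
side 0.97 x range [-0.0496  0.088 ] y [-0.0263  0.0226]
```

Request:
apply_moves(
  plan=[0,0,0.08,0,0,0,0.3,0,0,0,0.5,0,0,0,0.5,0,-0.48,0.1,0.13,0,-0.48,0.1,0.13,0,-0.48,0.1,0.13,0,-0.48,0.1,0.13,0,-0.48,0.1,0.13,0,-0.48,0.1,0.13,0,0,0,0,0,0,0,0,0],
)

```text
time_s: 14.0
position: [0.397, -0.1516, 0.159]
tcp_rot: [[0.981, -0.193, 0.002], [-0.193, -0.981, -0.001], [0.002, 0.001, -1.0]]
force: [1.0, 1.3, 0.1]
opening: 0.008
grasp_force: 0.0
```

```bash
python3 b.py w7.png plate,chute_lip
```

```text
14.0 [ 0.397  -0.1516  0.159 ] [-36.   21.3 113.7   0.   44.9  65.1] [1.  1.3 0.1]
[[ 0.981 -0.193  0.002]
 [-0.193 -0.981 -0.001]
 [ 0.002  0.001 -1.   ]]
plate 0.97 [107. 203.] [ 0.4513 -0.0071  0.054 ]
plate 0.63 [546. 102.] [ 0.4598 -0.3225  0.054 ]
 outline 0.88 z pct [0.0015 0.0029 0.0042] n 9272
 rect [ 461.  -322.9] [ 40.6 117.1] 79.43
 outline 0.64 z pct [0.0518 0.0531 0.0543] n 8884
 rect [ 509.1 -173.4] [47. 82.] 78.57
```

View pics/w7.png

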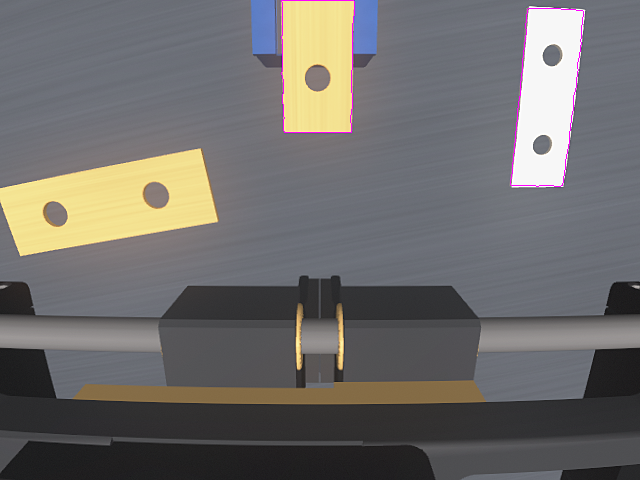

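The plate now overhangs the lip: its end is at row 132 (columns 285–352), the wall ends are near row 55, and the hole is at (318,78).

```bash
python3 - <<'E'
from h import *
z=np.load("last.npz"); K,D,_=cam("wrist"); c=(K,D,z["T"])
e=np.array([.9816,-.1908]); n=np.array([.1908,.9816]); lip=np.array([.5174,-.1744])
for nm,uv,h in [("endL",(284.5,132),.054),("endR",(352,132),.054),("hole",(318,78),.054),("wallL",(252,54.5),.056),("wallR",(377.5,54.5),.056)]:
    p=onplane(c,[uv],h)[0]; print(nm,p.round(4),((p[:2]-lip)@e).round(4),((p[:2]-lip)@n).round(4))
im=z["im"].astype(int); m=((im[:,:,0]-im[:,:,2])>60)&(im[:,:,0]>150); m[:,:270]=0; m[:,370:]=0; m[140:]=0
L=[];R=[]
for v in range(4,128,4):
    u=np.nonzero(m[v])[0]; L.append((u.min()-.5,v)); R.append((u.max()+.5,v))
for E in (L,R):
    P=onplane(c,E,.054); s=np.polyfit(P[:,0],P[:,1],1); print(np.degrees(np.arctan(s[0])), np.polyval(s,[.49,.55]))
E
```

```text
endL [ 0.4732 -0.144   0.054 ] -0.0492 0.0215
endR [ 0.4644 -0.1887  0.054 ] -0.0493 -0.0242
hole [ 0.5027 -0.1729  0.054 ] -0.0147 -0.0013
wallL [ 0.5251 -0.134   0.056 ] -0.0002 0.0411
wallR [ 0.5093 -0.2133  0.056 ] -0.0005 -0.0397
-11.01050421157891 [-0.14630011 -0.15797435]
-11.052369788022538 [-0.19329467 -0.20501442]
```

Request:
apply_moves(
  plan=[0.4,-0.081,-0.2,0,0.4,-0.081,-0.2,0,0.4,-0.081,-0.2,0,0.4,-0.081,-0.2,0,0.4,-0.081,-0.2,0,0,0,0,0,0,0,0,0],
  grip=-1,
)

```text
time_s: 15.08
position: [0.495, -0.1706, 0.1085]
tcp_rot: [[0.981, -0.193, -0.002], [-0.193, -0.981, 0.001], [-0.002, -0.001, -1.0]]
force: [0.1, 0.8, 0.4]
opening: 0.714
grasp_force: 0.0
```

Request:
apply_moves(
  plan=[0,0,0,0,0.03,-0.01,-0.1,0,0.02,-0.01,-0.25,0,0,0,-0.25,0,0,0,-0.25,0,0,0,-0.25,0,0,0,-0.25,0,0,0,-0.16,0,0,0,0,0,0,0,0,0],
)

```text
time_s: 16.32
position: [0.4986, -0.1722, 0.0334]
tcp_rot: [[0.981, -0.193, 0.0], [-0.193, -0.981, -0.0], [0.001, 0.0, -1.0]]
force: [-0.0, 0.1, -0.1]
opening: 0.999
grasp_force: 0.0
```

Request:
apply_moves(
  plan=[0,0,0,0,0,0,0,0,0,0,0,0,0,0,0,0,0,0,0,0,0,0,0,0,0,0,0,0],
  grip=1,
)

```text
time_s: 17.2
position: [0.498, -0.1714, 0.0332]
tcp_rot: [[0.981, -0.193, -0.001], [-0.193, -0.981, 0.001], [-0.001, -0.001, -1.0]]
force: [0.7, 3.3, 1.5]
opening: 0.518
grasp_force: 29.8
```

Request:
apply_moves(
  plan=[0,0,0.04,0,0,0,0.08,0,0,0,0.12,0,0,0,0.2,0,0,0,0.25,0,0,0,0.3,0,0,0,0.3,0,0,0,0.3,0,0,0,0.3,0,0,0,0.3,0,0,0,0.1,0,0,0,0,0],
)

```text
time_s: 18.7
position: [0.4985, -0.1721, 0.1481]
tcp_rot: [[0.981, -0.193, 0.0], [-0.193, -0.981, -0.0], [0.001, 0.0, -1.0]]
force: [0.3, 0.2, -1.8]
opening: 0.517
grasp_force: 29.8
```

```bash
cat > d.py <<'E'
from h import *
import sys
S=np.array([640,480])
print(bot.read_state()["force"].round(1),bot.read_state()["moment"].round(3))
im,d=bot.capture("wrist"); c=cam("wrist"); save("w%s.png"%sys.argv[1],im)
np.savez("last.npz",im=im,d=d,T=c[2])
for n in ["scene","side"]:
    im,d=bot.capture(n); c=cam(n); np.savez(n+".npz",im=im,d=d)
    for t,z in [("jig",0),("jig_seat",.05)]:
        for r in bot.pinpoint(n,t)[:2]:
            uv=np.array(r["xy"])*S; print(n,t,round(r["p"],2),uv.round(),onplane(c,uv,z)[0].round(4))
    for r in bot.outline_of(n,"jig")[:2]:
        P=cloud(c,d,r["mask"]); Q=P[(P[:,2]<.02)&(P[:,2]>.004)]; print("n",len(P),r["p"],np.median(P,0).round(4)); 
        if len(Q)>50: print("base rect",cv2.minAreaRect((Q[:,:2]*1000).astype(np.float32)))
        Q=P[abs(P[:,2]-.05)<.004]
        if len(Q)>50: print("seat rect",cv2.minAreaRect((Q[:,:2]*1000).astype(np.float32)))
E
python3 d.py 8
```

```text
[ 0.3  0.2 -1.8] [0.04  0.18  0.037]
scene jig 0.58 [351. 196.] [0.5887 0.1941 0.    ]
scene jig_seat 0.64 [351. 181.] [0.5812 0.2009 0.05  ]
n 1500 0.68 [0.5961 0.1845 0.0164]
base rect ((587.2657470703125, 196.87228393554688), (132.0692901611328, 94.6205062866211), 10.469939231872559)
seat rect ((587.8424682617188, 199.02920532226562), (84.5329818725586, 40.40106964111328), 6.2461652755737305)
side jig 0.64 [265. 233.] [0.5827 0.1791 0.    ]
side jig_seat 0.77 [259. 212.] [0.5819 0.2067 0.05  ]
side jig_seat 0.51 [307. 209.] [0.6986 0.1495 0.05  ]
n 1154 0.88 [0.5721 0.1817 0.017 ]
base rect ((583.0890502929688, 197.1949462890625), (128.5523681640625, 95.260009765625), 8.75855541229248)
seat rect ((583.6665649414062, 195.10220336914062), (84.82723236083984, 37.787742614746094), 9.355670928955078)
```

View pics/w8.png

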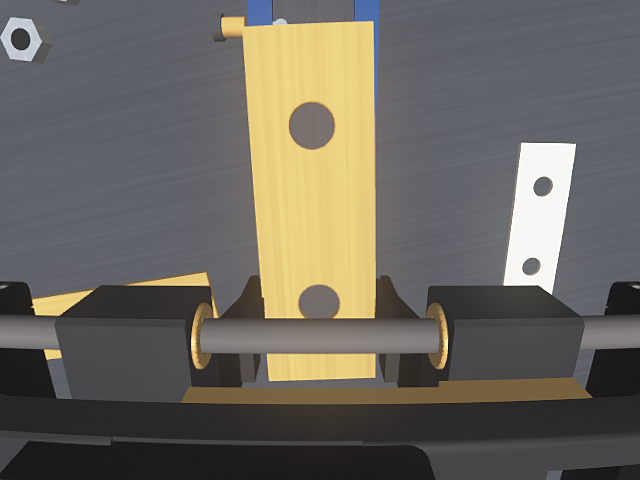

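The plate is held, with the far hole at (312,125) and the near hole at (319,303). The far end looks wider, so it may be tilted. I'll check with depth.

```bash
cat > p.py <<'E'
from h import *
def platepose(verbose=1):
    z=np.load("last.npz"); K,D,_=cam("wrist"); c=(K,D,z["T"]); im=z["im"].astype(int); d=z["d"]
    m=((im[:,:,0]-im[:,:,2])>60)&(im[:,:,0]>150)
    k=cv2.connectedComponents(m.astype(np.uint8))[1]; l=k[200,312]; m=(k==l)
    m[312:]=0
    P=cloud(c,d,m); R=z["T"][:3,:3]
    A=np.c_[P[:,:2],np.ones(len(P))]; s=np.linalg.lstsq(A,P[:,2],rcond=None)[0]
    for _ in range(3):
        r=abs(A@s-P[:,2]); s=np.linalg.lstsq(A[r<.003],P[r<.003,2],rcond=None)[0]
    # holes by inner contours -> ray/plane
    cs,h=cv2.findContours(m[:312].astype(np.uint8),cv2.RETR_CCOMP,cv2.CHAIN_APPROX_NONE)
    out=[]
    for q,hh in zip(cs,h[0]):
        if hh[3]>=0 and cv2.contourArea(q)>300:
            (u,v),ax,_=cv2.fitEllipse(q); out.append((v,u,ax))
    def ray(uv):
        p=cv2.undistortPoints(np.array([[uv]],float),K,D)[0,0]; dd=c[2][:3,:3]@np.r_[p,1]; o=c[2][:3,3]
        t=(s[0]*o[0]+s[1]*o[1]+s[2]-o[2])/(dd[2]-s[0]*dd[0]-s[1]*dd[1]); return o+t*dd
    n=np.r_[-s[0],-s[1],1]; n/=np.linalg.norm(n)
    return s,n,[(np.round((u,v),1),ray((u,v)),ax) for v,u,ax in sorted(out)],c,ray,m
if __name__=="__main__":
    s,n,H,c,ray,m=platepose(); st=bot.read_state(); R=st["tcp_rot"]
    nt=R.T@n; print("slope along tool x (deg, + = far end up)",np.degrees(np.arctan2(nt[0],nt[2])), "about y",np.degrees(np.arctan2(nt[1],nt[2])))
    for uv,p,ax in H: print(uv,p.round(4),"tool",(R.T@(p-st["position"])).round(4),np.round(ax,1))
    L=[];Q=[]
    for v in range(35,260,6):
        u=np.nonzero(m[v])[0]; L.append(ray((u.min()-.5,v))); Q.append(ray((u.max()+.5,v)))
    for E in (np.array(L),np.array(Q)):
        E=(E-st["position"])@R; q=np.polyfit(E[:,0],E[:,1],1); print("edge tool: slope deg",np.degrees(np.arctan(q[0])),"y at x=0",q[1])
    print(st["position"].round(4))
E
python3 p.py
```

```text
slope along tool x (deg, + = far end up) 177.7549227126345 about y 179.974843667221
[311.3 125.4] [ 0.5731 -0.185   0.1643] tool [ 0.0759 -0.0017 -0.0169] [46.4 47.7]
edge tool: slope deg -2.82709522243765 y at x=0 -0.02126110834014189
edge tool: slope deg -2.3695504360475956 y at x=0 0.02448432623132135
[ 0.4983 -0.172   0.1475]
```

Request:
apply_moves(
  plan=[-0.036,0.2,0.04,0.18,-0.036,0.35,0.04,0.18,-0.036,0.5,0.04,0.18,-0.036,0.55,0.04,0.18,-0.036,0.6,0.04,0.18,-0.036,0.6,0.04,0.18,-0.036,0.55,0.04,0.18,-0.036,0.5,0.04,0.18,-0.036,0.4,0.04,0.18,-0.036,0.26,0.04,0.18,0,0,0,0,0,0,0,0],
)

```text
time_s: 20.65
position: [0.4805, 0.0532, 0.1678]
tcp_rot: [[0.993, 0.12, 0.0], [0.12, -0.993, -0.0], [0.0, 0.0, -1.0]]
force: [-0.1, 0.5, -2.0]
opening: 0.519
grasp_force: 29.8
```

```bash
python3 b.py w9.png jig,jig_seat; python3 p.py
```

```text
20.65 [0.4805 0.0532 0.1678] [ -7.   24.2 105.3  -0.   50.5  76.2] [-0.1  0.5 -2. ]
[[ 0.993  0.12   0.   ]
 [ 0.12  -0.993 -0.   ]
 [ 0.     0.    -1.   ]]
jig 0.61 [160.  69.] [0.5882 0.1961 0.    ]
 outline 0.9 z pct [0.0098 0.0127 0.0505] n 17270
 rect [577.1 175.3] [103.3  79.2] 9.08
jig_seat 0.64 [133.  66.] [0.5829 0.1948 0.05  ]
slope along tool x (deg, + = far end up) 177.79279370477255 about y -179.99948938884597
[311.3 125.4] [0.5553 0.064  0.1846] tool [ 0.0756 -0.0023 -0.0169] [46.4 47.7]
[394.8 264.3] [0.5066 0.0251 0.1866] tool [ 0.0226  0.0306 -0.019 ] [23.8 25.5]
edge tool: slope deg 2.915716922528345 y at x=0 -0.030001513821614124
edge tool: slope deg -15.318126559969693 y at x=0 0.043137365366896004
[0.4805 0.0528 0.1677]
```

View pics/w9.png

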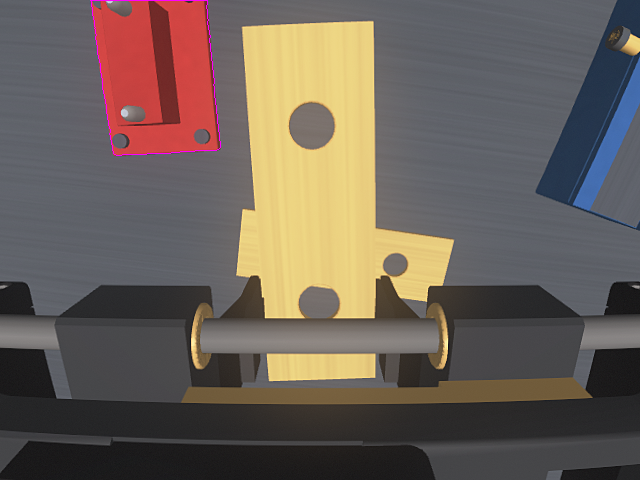

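The jig is at the upper left, with one stud at (130,113) and the other cut off at the top. I'll move forward about 45 mm so that both studs show.

Request:
apply_moves(
  plan=[0.22,0.027,0,0,0.34,0.04,0,0,0.34,0.04,0,0,0.2,0.024,0,0,0,0,0,0,0,0,0,0],
)

```text
time_s: 21.6
position: [0.5345, 0.06, 0.1675]
tcp_rot: [[0.993, 0.12, -0.002], [0.12, -0.993, 0.0], [-0.002, -0.0, -1.0]]
force: [-0.5, 0.5, -1.7]
opening: 0.52
grasp_force: 29.8
```

```bash
python3 b.py w10.png jig,jig_seat; python3 - <<'E'
from h import *
z=np.load("last.npz"); K,D,_=cam("wrist"); c=(K,D,z["T"]); m=np.zeros((480,640),bool); m[:300,:235]=1
P=cloud(c,z["d"],m)
Q=P[(P[:,2]>.047)&(P[:,2]<.053)]; print(len(Q),Q[:,2].mean(),cv2.minAreaRect((Q[:,:2]*1000).astype(np.float32)))
Q=P[(P[:,2]>.009)&(P[:,2]<.015)]; print(len(Q),cv2.minAreaRect((Q[:,:2]*1000).astype(np.float32)))
Q=P[(P[:,2]>.058)&(P[:,2]<.08)]; print(len(Q)); 
k,l,ce=cv2.kmeans((Q[:,:2]*1000).astype(np.float32),2,None,(3,50,.1),5,0); print(ce,[Q[l[:,0]==i,2].max().round(4) for i in (0,1)])
crop=cv2.resize(z["im"][0:240,60:235],None,fx=3,fy=3,interpolation=cv2.INTER_CUBIC)[:600]; save("crop10.png",crop)
E
```

```text
21.6 [0.5345 0.06   0.1675] [-5.5 27.9 97.8 -0.  54.4 77.6] [-0.5  0.5 -1.7]
[[ 0.993  0.12  -0.002]
 [ 0.12  -0.993  0.   ]
 [-0.002 -0.    -1.   ]]
jig 0.92 [168. 140.] [0.5856 0.1941 0.    ]
 outline 0.61 z pct [0.0097 0.0121 0.0503] n 17739
 rect [588.8 177.1] [112.1  80.9] 9.37
 outline 0.51 z pct [0.1824 0.1849 0.188 ] n 36263
 rect [541.7  62.4] [271.   90.2] 8.51
jig_seat 0.93 [137. 142.] [0.5853 0.1974 0.05  ]
4832 0.04914715187801995 ((585.665283203125, 196.25616455078125), (83.96782684326172, 35.60597610473633), 8.797006607055664)
9235 ((585.6044921875, 196.66009521484375), (130.26913452148438, 91.09020233154297), 9.040716171264648)
488
[[552.20215 189.04039]
 [619.97925 199.94383]] [np.float64(0.0707), np.float64(0.071)]
```

View pics/crop10.png

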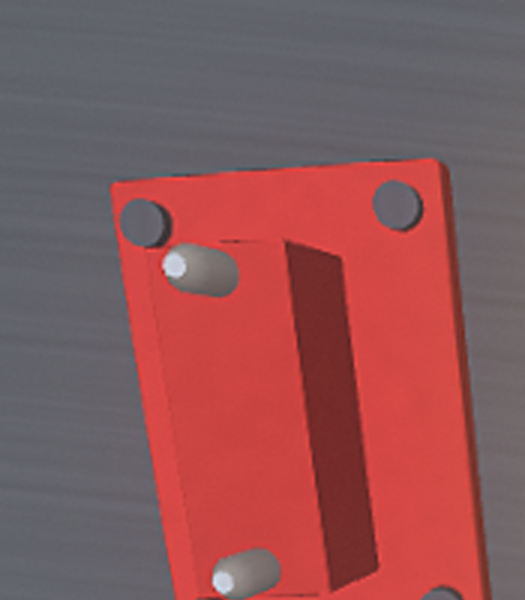

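Both stud tops are visible, at about (118,88.7) and (134.3,193.7) in full-image pixels. I'll take the jig centre from these and work out the moves.

```bash
python3 - <<'E'
from h import *
from p import platepose
z=np.load("last.npz"); K,D,_=cam("wrist"); c=(K,D,z["T"])
a=onplane(c,[(118,88.7),(134.3,193.7)],.07)[:,:2]; v=a[0]-a[1]; print("studs",a.round(4),"mid",a.mean(0).round(4),np.linalg.norm(v),np.degrees(np.arctan2(v[1],v[0])))
s,n,H,c,ray,m=platepose(); st=bot.read_state(); R=st["tcp_rot"]
far=ray(H[0][0]); im=z["im"].astype(int)
print("far hole px",H[0][0],"tool",(R.T@(far-st["position"])).round(4))
# near hole: fit circle on upper visible arc (rows<316)
mm=((im[:,:,0]-im[:,:,2])>60)&(im[:,:,0]>150); pts=[]
for u in range(302,338):
    col=np.nonzero(~mm[262:316,u])[0]
    if len(col): pts.append((u,262+col[0]-.5))
W=np.array([ray(q) for q in pts if q[1]<310]); X=(W-st["position"])@R
A=np.c_[2*X[:,:2],np.ones(len(X))]; q=np.linalg.lstsq(A,(X[:,:2]**2).sum(1),rcond=None)[0]; print("near tool",q[:2].round(4),"r",np.sqrt(q[2]+q[0]**2+q[1]**2))
L=[];Q=[]
for v in range(35,200,5):
    u=np.nonzero(m[v,230:390])[0]+230; L.append(ray((u.min()-.5,v))); Q.append(ray((u.max()+.5,v)))
for E in (np.array(L),np.array(Q)):
    E=(E-st["position"])@R; q=np.polyfit(E[:,0],E[:,1],1); print("edge slope",np.degrees(np.arctan(q[0])),"y0",q[1])
E
```

```text
studs [[0.6198 0.2015]
 [0.5513 0.1904]] mid [0.5855 0.1959] 0.06935756861426247 9.236863416753039
far hole px [311.3 125.5] tool [ 0.0753 -0.0019 -0.0164]
near tool [0.011  0.0031] r 0.009483703275736376
edge slope -2.0741014111233853 y0 -0.022232567750431725
edge slope -2.2138336786184856 y0 0.02405004010930257
```

Request:
apply_moves(
  plan=[0.032,0.2,0,0,0.032,0.4,0,0,0.032,0.5,0,0,0.032,0.5,0,0,0.032,0.45,0,0,0.032,0.35,0,0,0.032,0.216,0,0,0,0,-0.3,0,0,0,-0.4,0,0,0,-0.4,0,0,0,-0.3,0,0,0,-0.24,0],
)

```text
time_s: 23.3
position: [0.5463, 0.1902, 0.0845]
tcp_rot: [[0.993, 0.119, -0.001], [0.119, -0.993, -0.0], [-0.001, 0.0, -1.0]]
force: [-0.4, 0.8, -2.1]
opening: 0.522
grasp_force: 29.8
```

Request:
apply_moves(
  plan=[0,0,0,0,0,0,0,0],
)

```text
time_s: 23.55
position: [0.5471, 0.1908, 0.0861]
tcp_rot: [[0.993, 0.12, 0.001], [0.12, -0.993, 0.0], [0.001, 0.0, -1.0]]
force: [-0.1, 0.5, -2.0]
opening: 0.516
grasp_force: 29.9
```

```bash
cat > q.py <<'E'
from h import *
import sys
st=bot.read_state(); im,d=bot.capture("wrist"); c=cam("wrist",st); np.savez("last.npz",im=im,d=d,T=c[2])
print(st["time_s"],st["position"].round(4),st["force"].round(1),st["moment"].round(2))
crop=cv2.resize(im[10:330,220:400],None,fx=1.8,fy=1.8,interpolation=cv2.INTER_CUBIC)
ims=[crop]
s,ds=bot.capture("side"); cs=cam("side"); uv=proj(cs,[[.5856,.196,.05]])[0].astype(int); print(uv)
y0=max(uv[1]-80,0); x0=max(uv[0]-100,0); b=cv2.resize(s[y0:y0+160,x0:x0+150],(int(150*3.6),576),interpolation=cv2.INTER_CUBIC)
w=np.zeros((580,800,3),np.uint8); w[:crop.shape[0],:crop.shape[1]]=crop[:580]; bb=b[:576,:800-crop.shape[1]]; w[:bb.shape[0],crop.shape[1]:crop.shape[1]+bb.shape[1]]=bb
save(sys.argv[1],w)
E
python3 q.py s11.png
```

```text
23.55 [0.5471 0.1908 0.0861] [-0.1  0.5 -2. ] [0.01 0.18 0.06]
[262 213]
```

View pics/s11.png

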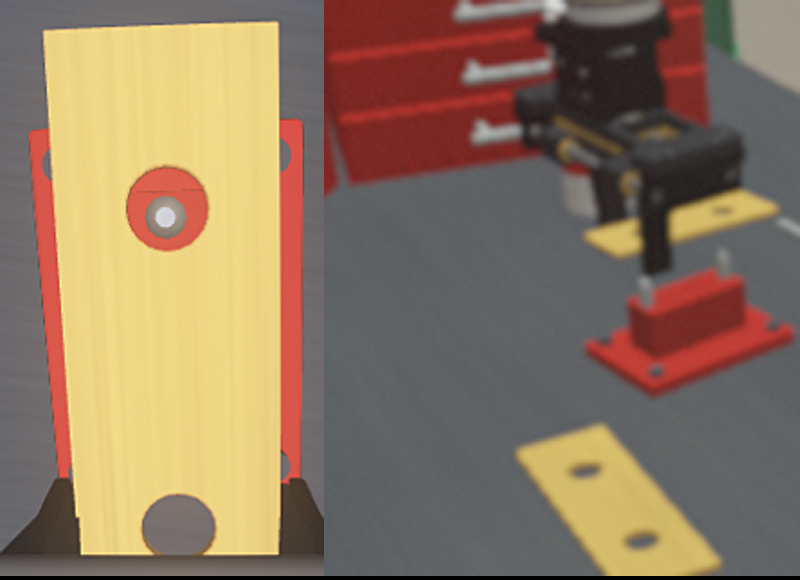

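The far stud tip shows inside the far hole at crop (165,217), and the hole centre is at (167,208). I'll compute the residual.

```bash
python3 - <<'E'
from h import *
from p import platepose
z=np.load("last.npz"); s,n,H,c,ray,m=platepose(); st=bot.read_state(); R=st["tcp_rot"]
tip=onplane(c,[(220+165/1.8,10+217/1.8)],.07)[0]; hole=H[0][1] if H else ray((220+167/1.8,10+208/1.8))
print("tip",tip.round(4),"hole",np.round(hole,4),[h[0] for h in H])
print("hole-tip in tool",(R.T@(hole-tip)).round(4)); 
L=[];Q=[]
for v in range(35,220,5):
    u=np.nonzero(m[v,230:390])[0]+230; L.append(ray((u.min()-.5,v))); Q.append(ray((u.max()+.5,v)))
for E in (np.array(L),np.array(Q)):
    E=(E-st["position"])@R; q=np.polyfit(E[:,0],E[:,1],1); print("edge slope",np.degrees(np.arctan(q[0])),"y0",q[1])
print(st["position"],np.degrees(np.arctan2(R[1,0],R[0,0])))
E
```

```text
tip [0.6201 0.202  0.07  ] hole [0.6205 0.1988 0.2307] [array([311.6, 130.1])]
hole-tip in tool [ 0.0003  0.0032 -0.1607]
edge slope 24.052001274847918 y0 -0.035063210616492334
edge slope -24.611797993646586 y0 0.03787040372967405
[0.54720662 0.19086645 0.08647561] 6.884153098942619
```

Request:
apply_moves(
  plan=[-0.034,0,0,0,0,0,-0.1,0,0,0,-0.12,0,0,0,-0.12,0,0,0,-0.12,0,0,0,-0.12,0,0,0,-0.12,0,0,0,-0.12,0,0,0,-0.1,0,0,0,0,0,0,0,0,0],
)

```text
time_s: 25.02
position: [0.5451, 0.1908, 0.0399]
tcp_rot: [[0.993, 0.12, 0.0], [0.12, -0.993, 0.0], [0.0, -0.0, -1.0]]
force: [0.5, -0.6, -2.0]
opening: 0.521
grasp_force: 29.9
```

No contact yet. I'll take the last millimetres slowly.

Request:
apply_moves(
  plan=[0,0,-0.02,0,0,0,-0.02,0,0,0,-0.02,0,0,0,-0.02,0,0,0,0,0],
)

```text
time_s: 25.65
position: [0.5449, 0.1908, 0.0358]
tcp_rot: [[0.993, 0.12, 0.0], [0.12, -0.993, 0.0], [0.0, -0.0, -1.0]]
force: [-0.1, 0.2, -0.1]
opening: 0.522
grasp_force: 29.9
```

Request:
apply_moves(
  plan=[0,0,-0.01,0,0,0,-0.01,0,0,0,-0.01,0,0,0,-0.01,0,0,0,0,0],
)

```text
time_s: 26.28
position: [0.5449, 0.1908, 0.0338]
tcp_rot: [[0.993, 0.12, 0.0], [0.12, -0.993, 0.0], [0.0, -0.0, -1.0]]
force: [-0.3, 0.5, 0.9]
opening: 0.518
grasp_force: 29.9
```

```bash
python3 q.py s12.png
```

```text
26.275 [0.5449 0.1908 0.0338] [-0.3  0.5  0.9] [0.08 0.1  0.02]
[262 213]
```

View pics/s12.png

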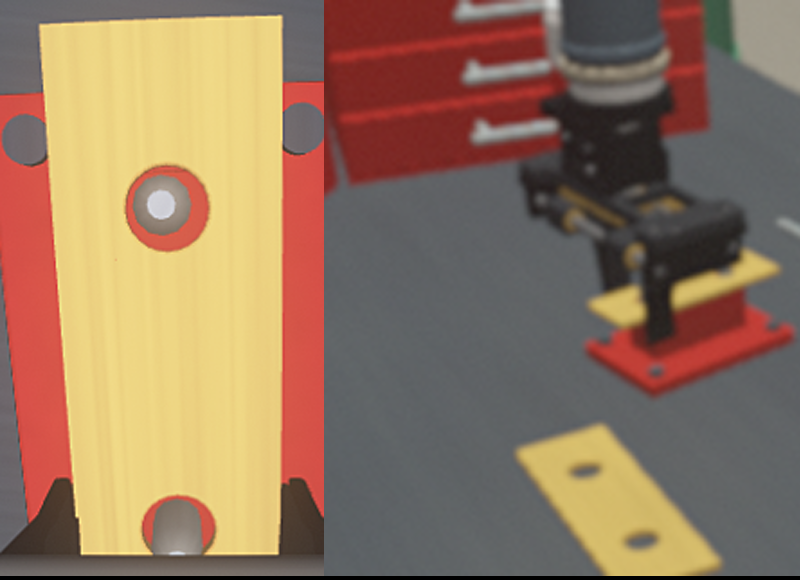

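Both studs are through their holes, at (162,205) and (177,530) in the crop. I'll press down gently to level the plate.

Request:
apply_moves(
  plan=[0,0,-0.008,0,0,0,-0.008,0,0,0,0,0],
)

```text
time_s: 26.75
position: [0.545, 0.1908, 0.0333]
tcp_rot: [[0.993, 0.12, 0.0], [0.12, -0.993, 0.0], [0.0, -0.0, -1.0]]
force: [-0.7, 0.9, 3.7]
opening: 0.519
grasp_force: 29.9
```

Request:
apply_moves(
  plan=[0,0,0.004,0,0,0,0,0,0,0,0,0,0,0,0,0,0,0,0,0,0,0,0,0,0,0,0,0,0,0,0,0],
  grip=-1,
)

```text
time_s: 27.75
position: [0.5449, 0.1908, 0.0331]
tcp_rot: [[0.993, 0.12, -0.0], [0.12, -0.993, -0.0], [-0.0, 0.0, -1.0]]
force: [0.3, 0.7, 0.4]
opening: 0.999
grasp_force: 0.0
```

Request:
apply_moves(
  plan=[0,0,0.1,0,0,0,0.2,0,0,0,0.4,0,0,0,0.5,0,0,0,0.5,0,-0.3,0,0.5,0,-0.4,0,0.3,0,-0.4,0,0,0,-0.3,0,0,0,0,0,0,0,0,0,0,0],
)

```text
time_s: 29.12
position: [0.4759, 0.1908, 0.1583]
tcp_rot: [[0.993, 0.12, 0.001], [0.12, -0.993, 0.0], [0.001, -0.0, -1.0]]
force: [0.3, 0.6, 0.1]
opening: 0.996
grasp_force: 0.0
```

```bash
python3 - <<'E'
from h import *
st=bot.read_state(); im,d=bot.capture("wrist"); c=cam("wrist",st); save("fin.png",im)
print(st["position"],st["force"].round(1))
m=((im[:,:,0].astype(int)-im[:,:,2])>60)&(im[:,:,1]>120)
P=cloud(c,d,m); P=P[(abs(P[:,0]-.5856)<.1)&(abs(P[:,1]-.196)<.06)&(P[:,2]>.03)]
A=np.c_[P[:,:2],np.ones(len(P))]; s=np.linalg.lstsq(A,P[:,2],rcond=None)[0]
print(len(P),"slopes deg",np.degrees(s[:2]),"z",A[:,:]@s@np.ones(len(P))/len(P),cv2.minAreaRect((P[:,:2]*1000).astype(np.float32)))
E
```

```text
[0.47586461 0.19080624 0.15828712] [0.3 0.6 0.1]
12329 slopes deg [-35.21022394   8.05857486] z 0.06497386220894615 ((561.1644897460938, 187.3134765625), (104.30741119384766, 144.48995971679688), 87.07643127441406)
```

View pics/fin.png

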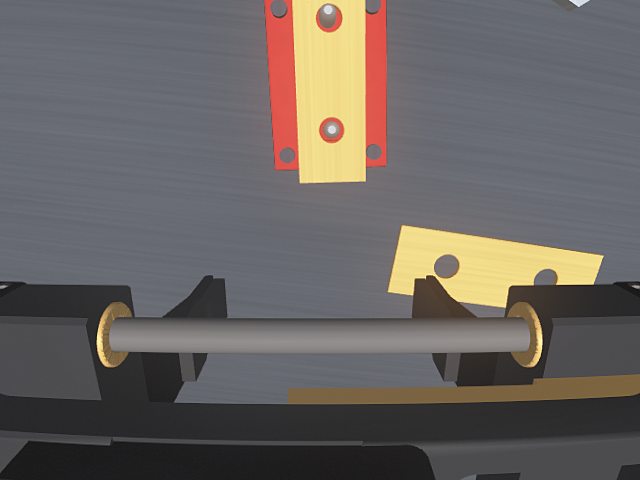

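The plate is on both studs, at (328,15) and (331,130), and the gripper is clear. The flatness fit was polluted by the gripper's gold parts, so I'll redo it on the plate only and hand in if it's flat.

```bash
python3 - <<'E'
from h import *
st=bot.read_state(); im,d=bot.capture("wrist"); c=cam("wrist",st)
m=((im[:,:,0].astype(int)-im[:,:,2])>60)&(im[:,:,1]>150); m[195:]=0
P=cloud(c,d,m); P=P[(P[:,2]>.04)&(P[:,2]<.065)]
A=np.c_[P[:,:2],np.ones(len(P))]; s=np.linalg.lstsq(A,P[:,2],rcond=None)[0]
sl=np.degrees(s[:2]); z=np.median(P[:,2]); print(len(P),sl,z)
if abs(sl).max()<1 and abs(z-.054)<.002: print(bot.hand_in())
E
```

```text
11500 [-0.057302    0.08473191] 0.053080086832729856
the job is handed in; nothing more can be done
None
```

The plate lies flat on the jig seat over both studs, released and at rest with the gripper clear, and the job is handed in at about 29 s; the highest press force I read was 18.3 N.

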